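# Seat the chilling block in the cooling station

### The job

Pick up the chilling block that has a single red tab (blue grip) and lower it into the pocket of the cooling station with its tab in the notch, shuffling it if need be until it lies flat and fully home on the pocket floor, then let go. Do not drop it in from above, and leave the two-tabbed block (yellow grip), the slide tray and the jar where they are.

Things in the scene. Friction and masses are not known exactly. Their poses are not given: they have to be found in the camera images.
- block: Chilling block to seat: dark grey metal body 44 (x) by 64 (y) by 22 mm high, flat underside, one red tab on its -x side: 16 mm wide (y), sticking out 18 mm, as high as the body. In the middle of its top an upright blue grip bar, 14 mm thick (x), 36 mm long (y): pinch it across its thickness. Loose, about 200 g. Origin: centre of the 44 x 64 mm underside (tab not counted); z up.
- grip (a point): Middle of the blue grip bar's top end, 58 mm above the block's underside; the bar reaches from here down to the body's top, 22 mm above the underside.
- station: Cooling station, fixed: white box 230 (x) by 210 mm (y), flat steel top 50 mm above the bench with a notched pocket in it (see pocket, notch); along its +y side a blue console 85 mm high, beginning 110 mm from the pocket's centre. Origin: on the bench under the pocket's centre. The block seats with its x and y axes along the station's; turned otherwise it stays up on the rim.
- pocket (a point): Centre of the black pocket floor, 34 mm above the bench, 16 mm below the steel top. The pocket is 58 (station x) by 78 mm (station y), notch not counted, with upright walls: 7 mm of play all round the block. The centre of the block's underside belongs here.
- notch (a point): Centre of the notch's floor, as deep as the pocket: 34 mm wide (station y), reaching 22 mm out from the middle of the pocket's -x side. The block's red tab goes in it.
- block2: Bystander: a similar chilling block with a yellow grip and two red tabs, one at each of its -x and +x sides; it does not fit the pocket. Same sizes, loose. Origin: centre of its underside.
- tray: Bystander: blue flat slide tray, 70 mm (x) by 200 mm (y) by 14 mm high, loose. Origin: centre of its underside.
- jar: Bystander: clear specimen jar with a white cap, 56 mm in diameter, 70 mm high, loose. Origin: centre of its underside.
Things that resemble listed ones, but are neither listed nor needed, are in the scene too. Leave any orange or turquoise look-alike of the block alone.

How it is judged:
By the outcome, as a careful person would: the job done as asked, in the order asked, and still so for the second after the job is handed in, with the robot touching nothing.
It also fails if it takes over 35 s, if anything falls off the work surface, if the arm or the gripper's body presses on something with over 40 N, if the wrist force passes 120 N, or if a joint passes its speed limit or range.

### The arm

A 6-joint arm with a two-finger parallel gripper is mounted at the origin on the work surface. World frame = base frame: x ahead of the robot, y to its left, z up, the work surface at z = 0. Lengths are in mm, angles in rad, forces in N, time in s.
With the tool pointing down it reaches from about 350 to 725 mm from the base axis. Payload 6 kg.
Tool frame: the origin (TCP) lies midway between the tips of the shut fingers; the grasp point (between the pads) lies 19 mm behind it; z points along the fingers, y is the line along which they close (so a half turn about z gives the same grasp; the last joint's range is limited). The gripper opens to 85 mm and grips with 20 to 120 N. Pads are 22 mm wide; open, the fingers measure 114 mm over their backs; the gripper's body (76 mm by 85 mm) begins 54 mm behind the grasp point. The pads swing forward as they close: fully open they stand 13 mm farther back than shut.
Start: joints at [1.533, 0.04, 0.085, 0, -1.615, -0.334], TCP at [217.949, 558.992, 231.261] pointing down, gripper open.
Joint ranges: [-2.56, 2.56], [-1.29, 2.01], [-1.08, 1.49], [-3.29, 1.98], [-2.81, -0.18], [-2.99, 2.99]. Speed limits (rad/s): [2.57, 2.57, 3.01, 3.14, 3.14, 3.14].

### API

Orientations are given as a unit quaternion [w, x, y, z].
In Python, from workcell import ctrl gives the robot as it stands.
- The arm moves only by the tool apply_moves, never from a script. Its argument "steps" is a list of rows, each a list of 7 numbers: the shift along the tool's x, y, z in units of 40 mm (1.0 is 40 mm), then the turn, a rotation vector about the tool's x, y, z in units of 8 degrees (1.0 is 8 degrees), then the closure, from -1 (fully open) to 1 (shut). A call has 1 to 20 rows; each row shifts and turns the commanded pose from where the row before left it, along the tool's axes as they then stand; what a row does not reach is not made up. A row lasts 1/10 s, in which the tool goes at most 50 mm and 8.59 degrees, less where a joint would pass 70% of its speed; a pose out of reach is approached as far as the arm can. A call is refused whole if a number of a shift passes 1 or a number of a turn 1, either way. A call with a gripper value outside its range is refused whole. The fingers move at their own pace and stop on an object; "force" is the grip in N (left out, the last holds). Time passes only in rows, so rows that do not move let the fingers close. It gives the time, the measured TCP pose, the force, the opening and the grip force at its end, in the units of the state.
- ctrl.observe(): the state, without advancing time (a new reading comes with each control period).
- ctrl.camera(name): name is "side" or "top" or "wrist"; returns the picture (400x640x3 uint8, blue, green, red); there is no depth.
- ctrl.calibration(name): a dict with "camera_matrix" (3x3 intrinsics, pixels), "rvec" (rotation vector, rad) and "tvec" (3), from world to camera coordinates, as OpenCV has them; the wrist camera has in their place "hand_eye" (4x4, takes a point from camera to tool coordinates, whose origin is the TCP and whose axes are the flange's). Camera axes: x right, y down, z forward; pixel columns grow to the right and rows downward; lengths in mm; the calibration is good to about 2 mm. A picture is of the moment at which its call begins: read the wrist's pose just before it. calibration takes no time and is no camera call.
- ctrl.sign_off(): hands the job in; it is judged then, once.
The state is a dict: "time_s": time; "joints": joint angles; "joint_velocities": joint speeds; "tau": joint torques, N m; "tool_pos": TCP position; "tool_rot": TCP orientation; "ft_force": force on the tool from outside, world axes, zero at the start; "wrist_torque": the same for the moment, N m; "opening": finger opening in mm; "finger_force": force on a finger pad.
Only numpy, scipy, OpenCV 4.12 (cv2) and the standard library are available. Lean on these libraries where they do the work, as an engineer would, in place of code of your own. Each camera call takes 0.05 s, during which the arm holds its last target. There are 200 camera calls.

## Working session

There is one attempt and no reset: what is moved stays moved. The work goes in short steps, Python scripts to look and compute and a tool call to move; the robot and the scene stay as the last step left them, time stands still between calls to the robot, and variables do not carry over. Pictures are saved under pics/ and viewed, at most 10 in all, crops included, and the job is handed in when it is done.

Besides the shell and the picture viewer there is one more tool, called by a JSON object that holds its "fn" and its "kwargs". apply_moves: Moves the arm, as the interface text tells. Its arguments: {"type":"object","properties":{"steps":{"type":"array"},"force":{"type":"number"}},"required":["steps"]}

```bash
mkdir -p pics; ls; python3 - <<'E'
from workcell import ctrl
import cv2,numpy as np
s=ctrl.observe();print(s)
for n in("top","side","wrist"):
    im=ctrl.camera(n);cv2.imwrite(f"pics/{n}0.png",im)
    print(n,ctrl.calibration(n))
E
```

```text
pics
{'time_s': 0.0, 'joints': array([ 1.53274220e+00,  4.08156374e-02,  8.37981026e-02, -4.63665099e-04,
       -1.61549497e+00, -3.33685145e-01]), 'joint_velocities': array([0.00109925, 0.00056049, 0.00191141, 0.00048161, 0.00032275,
       0.0016393 ]), 'tau': array([-9.86721570e-04, -3.68202388e+01,  3.47420561e+01,  6.93257689e+00,
       -5.29303172e-03,  5.35684350e-07]), 'tool_pos': array([217.75411065, 558.73717594, 230.26970238]), 'tool_rot': array([ 8.82844068e-04,  9.82777402e-01, -1.84791201e-01, -1.02706442e-04]), 'ft_force': array([-0.37706043,  0.39898112,  0.42536056]), 'wrist_torque': array([ 0.05677172, -0.04729206, -0.00422025]), 'finger_force': 0.0, 'opening': 85.37680061186744}
top {'camera_matrix': array([[426.21576679,   0.        , 312.50396489],
       [  0.        , 426.21576679, 191.07242658],
       [  0.        ,   0.        ,   1.        ]]), 'rvec': array([ 2.20748322, -2.20010449,  0.08968343]), 'tvec': array([-148.92344346,  596.60243434,  990.75121562])}
side {'camera_matrix': array([[382.30206352,   0.        , 317.2752646 ],
       [  0.        , 382.30206352, 200.39716818],
       [  0.        ,   0.        ,   1.        ]]), 'rvec': array([ 0.80180808, -2.64531578,  1.03559189]), 'tvec': array([423.14422434, 374.58908754, 649.44576255])}
wrist {'camera_matrix': array([[343.06562004,   0.        , 324.30823187],
       [  0.        , 343.06562004, 196.01480073],
       [  0.        ,   0.        ,   1.        ]]), 'hand_eye': array([[-5.46684467e-04, -9.57366531e-01, -2.88875452e-01,
         7.27484964e+01],
       [ 9.99999836e-01, -5.72037137e-04,  3.33995567e-06,
        -1.24282707e+00],
       [-1.68445048e-04, -2.88875403e-01,  9.57366687e-01,
        -1.42407817e+02],
       [ 0.00000000e+00,  0.00000000e+00,  0.00000000e+00,
         1.00000000e+00]])}
```

View pics/top0.png

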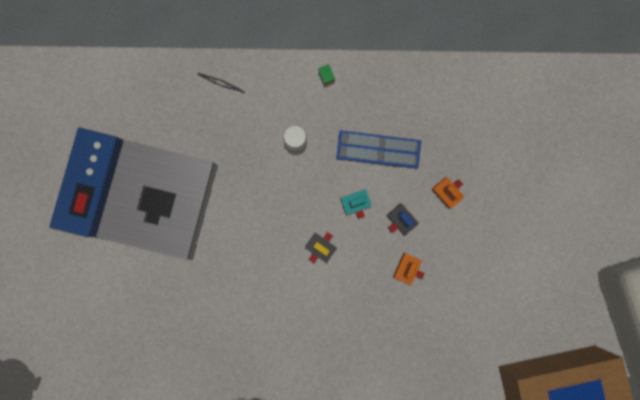

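View pics/side0.png

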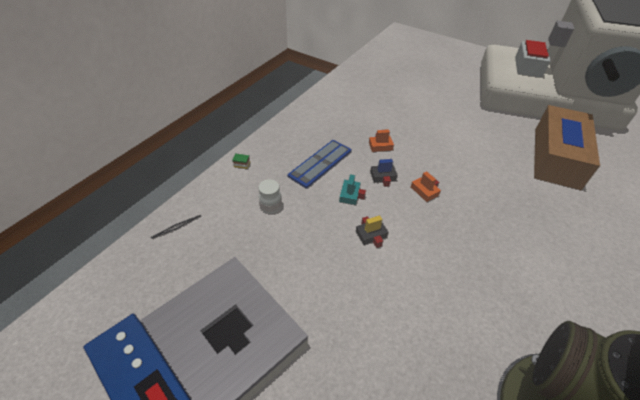

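The top view shows these candidates:
- The dark block with the blue grip at (403,219), with one red tab at (393,228). It fits the description.
- The yellow-grip block at (321,248), which has two tabs.
- The turquoise look-alike at (356,203).
- The orange look-alikes at (448,192) and (408,269).

In the side view the blue grip is at (385,165). The pocket is at (156,203) in top and (228,328) in side.

```bash
cat > h.py <<'E'
from workcell import ctrl
import cv2,numpy as np
from scipy.spatial.transform import Rotation as R
def cam(n,s=None):
    c=ctrl.calibration(n);K=c["camera_matrix"]
    if n!="wrist":
        A=cv2.Rodrigues(c["rvec"])[0];return K,A,c["tvec"].reshape(3)
    w=s["tool_rot"];T=np.eye(4);T[:3,:3]=R.from_quat([*w[1:],w[0]]).as_matrix();T[:3,3]=s["tool_pos"]
    M=np.linalg.inv(T@c["hand_eye"]);return K,M[:3,:3],M[:3,3]
def ray(c,p):
    K,A,t=c;return -A.T@t,A.T@np.linalg.solve(K,[p[0],p[1],1])
def plane(c,p,z):
    o,d=ray(c,p);return o+d*(z-o[2])/d[2]
def tri(c1,p1,c2,p2):
    o1,d1=ray(c1,p1);o2,d2=ray(c2,p2)
    k=np.linalg.lstsq(np.c_[d1,-d2],o2-o1,rcond=None)[0]
    a,b=o1+k[0]*d1,o2+k[1]*d2;return (a+b)/2,np.linalg.norm(a-b)
def proj(c,X):
    K,A,t=c;p=K@(A@np.asarray(X,float)+t);return p[:2]/p[2]
def blobs(im,lo,hi,amin=8,box=None):
    m=cv2.inRange(cv2.cvtColor(im,cv2.COLOR_BGR2HSV),np.array(lo),np.array(hi))
    if box:
        k=np.zeros_like(m);x,y,X,Y=box;k[y:Y,x:X]=1;m=m*k
    n,l,st,ce=cv2.connectedComponentsWithStats(m)
    return m,[(ce[i].round(1),st[i].tolist()) for i in range(1,n) if st[i][4]>=amin]
E
python3 - <<'E'
from h import *
t=cv2.imread("pics/top0.png");s=cv2.imread("pics/side0.png");w=cv2.imread("pics/wrist0.png")
ct,cs=cam("top"),cam("side")
bt=blobs(t,(105,120,60),(130,255,255),8,(380,195,425,245))[1];bs=blobs(s,(105,100,50),(130,255,255),8,(365,150,405,190))[1]
print(bt,bs);print("grip",tri(ct,bt[0][0],cs,bs[0][0]))
rt=blobs(t,(0,100,60),(8,255,255),5,(380,215,402,245))[1];rs=blobs(s,(0,100,60),(8,255,255),5,(365,170,405,195))[1]
print(rt,rs);print("tab",plane(ct,rt[0][0],22))
print("pocket",plane(ct,(156,203),42),tri(ct,(156,201),cs,(228,327)))
o=np.hstack([cv2.resize(t[180:280,300:400+80],None,fx=2.2,fy=2.2,interpolation=3)[:,:],cv2.resize(s[140:240,330:430],(220,220),interpolation=3)])
o=np.vstack([cv2.resize(o,(640,225)),cv2.resize(w,(512,320)) if 0 else cv2.copyMakeBorder(cv2.resize(w,(512,320)),0,0,0,128,0)])
cv2.imwrite("pics/c1.png",o)
E
```

```text
[(array([406.2, 218.9]), [400, 213, 14, 13, 101])] [(array([385.2, 161.2]), [380, 159, 12, 5, 42])]
grip (array([ 531.51177583, -361.21487672,   53.80044962]), np.float64(1.332276199997043))
[(array([393.2, 227.2]), [389, 223, 10, 9, 55])] [(array([386.2, 179.9]), [383, 176, 8, 10, 51])]
tab [ 512.25559953 -337.64782592   22.        ]
pocket [566.95370568 212.15712623  42.        ] (array([569.08108143, 207.8740035 ,  50.04557216]), np.float64(5.354534278371767))
```

View pics/c1.png

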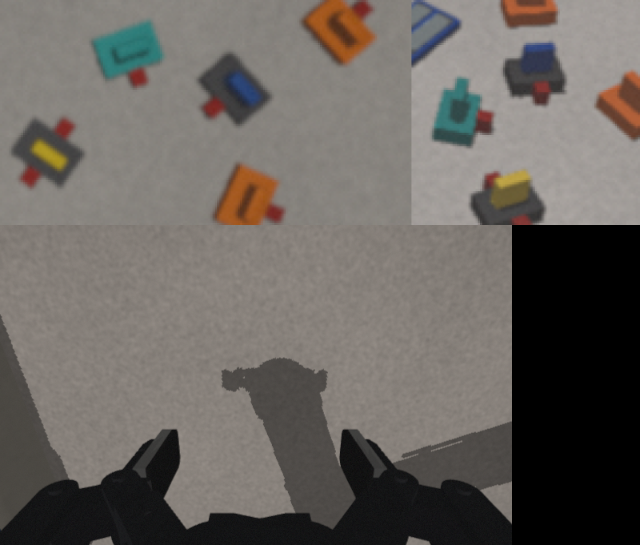

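The crop confirms the target: a dark body with a blue grip and one red tab. The triangulated grip (height about 54, r 642) is plausible. I'll go over the pocket first and look with the wrist camera.

{"fn": "apply_moves", "kwargs": {"steps": [[1, 0.47, 0, 0, 0, 0, -1], [1, 0.47, 0, 0, 0, 0, -1], [1, 0.47, 0, 0, 0, 0, -1], [1, 0.47, 0, 0, 0, 0, -1], [1, 0.47, 0, 0, 0, 0, -1], [1, 0.47, 0, 0, 0, 0, -1], [1, 0.47, 0, 0, 0, 0, -1], [1, 0.47, 0, 0, 0, 0, -1], [1, 0.47, 0, 0, 0, 0, -1], [1, 0.47, 0, 0, 0, 0, -1], [1, 0.47, 0, 0, 0, 0, -1], [0, 0, 0, 0, 0, 0, -1], [0, 0, 0, 0, 0, 0, -1], [0, 0, 0, 0, 0, 0, -1]]}}

```text
time_s: 1.55
tool_pos: [552.4, 206.9, 231.1]
tool_rot: [0.0, 0.983, -0.185, -0.0]
ft_force: [-0.3, -0.4, -0.2]
opening: 85.4
finger_force: 0.0
```

```bash
cat > snap.py <<'E'
import sys,pickle
from h import *
n=sys.argv[1]
s=ctrl.observe();im=ctrl.camera("wrist");cv2.imwrite(f"pics/{n}.png",im);pickle.dump(s,open(f"pics/{n}.pkl","wb"))
print(s["time_s"],s["tool_pos"],s["tool_rot"],s["joints"],s["ft_force"],s["opening"],s["finger_force"])
E
python3 snap.py w1
```

```text
1.55 [552.4038632  206.89229844 231.09064983] [ 8.82457818e-05  9.82813497e-01 -1.84601169e-01 -1.73203605e-04] [ 6.97873336e-01  1.36442223e-02  5.74712035e-02 -1.55951574e-04
 -1.61497950e+00  5.01584040e-01] [-0.28705855 -0.37104324 -0.24802353] 85.3821735388502 0.0
```

View pics/w1.png

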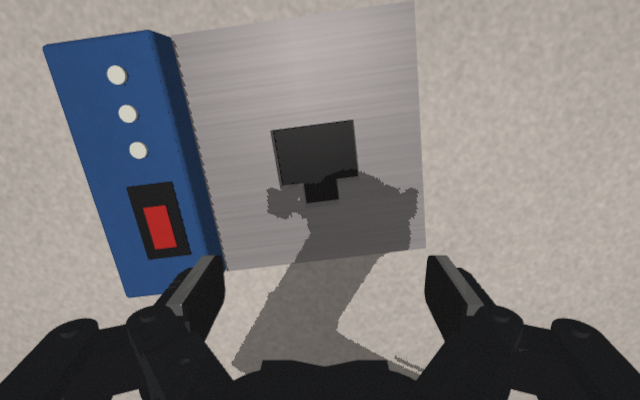

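The wrist view shows the pocket rim with corners at about (271,131), (353,120), (358,177) and (281,186). The notch end runs (306,203)–(338,199), on the side facing away from the picture top. Next I take a second view for height, then go on to the block.

{"fn": "apply_moves", "kwargs": {"steps": [[0.33, 0.96, 0, 0, 0, 0, -1], [0.33, 0.96, 0, 0, 0, 0, -1], [0, 0, 0, 0, 0, 0, -1], [0, 0, 0, 0, 0, 0, -1]]}}

```text
time_s: 2.0
tool_pos: [549.1, 125.7, 231.9]
tool_rot: [-0.0, 0.983, -0.185, 0.0]
ft_force: [-0.0, 0.3, -0.0]
opening: 85.4
finger_force: 0.0
```

```bash
python3 snap.py w2; cat > pk.py <<'E'
from h import *
import pickle
def corners(n,guess):
    im=cv2.imread(f"pics/{n}.png");c=cam("wrist",pickle.load(open(f"pics/{n}.pkl","rb")))
    g=cv2.cvtColor(im,cv2.COLOR_BGR2GRAY).astype(np.float32)
    # edges: for every side of the guess polygon, sample normals, find strongest gradient, fit line
    G=np.array(guess,float);cen=G.mean(0);L=[]
    for i in range(len(G)):
        a,b=G[i],G[(i+1)%len(G)];d=(b-a)/np.linalg.norm(b-a);nn=np.array([d[1],-d[0]])  # outward for clockwise image order
        P=[]
        for k in np.linspace(.15,.85,25):
            p=a+(b-a)*k;o=np.arange(-6,6.01,.25)
            q=p+o[:,None]*nn
            v=cv2.remap(g,q[:,0].astype(np.float32)[None],q[:,1].astype(np.float32)[None],1)[0]
            v=cv2.GaussianBlur(v[None],(0,0),3)[0];gr=np.gradient(v);j=np.argmax(gr)
            if gr[j]>.8:P.append(q[j])
        P=np.array(P,np.float32)
        vx,vy,x0,y0=cv2.fitLine(P,cv2.DIST_HUBER,0,.01,.01).ravel();L.append(np.cross([x0,y0,1],[x0+vx,y0+vy,1]))
    out=[]
    for i in range(len(G)):
        p=np.cross(L[i-1],L[i]);out.append(p[:2]/p[2])
    return c,np.array(out)
def report(c,C,z=50):
    W=np.array([plane(c,p,z) for p in C])
    print(C.round(1).tolist());print(W.round(1).tolist());print([round(float(np.linalg.norm(W[i]-W[i-1])),1) for i in range(len(W))]);return W
E
python3 - <<'E'
from pk import *
# order: far-left, far-right, near-right, near-left (clockwise in image)
g=[(271,131),(353,120),(358,177),(281,186)]
im=cv2.imread("pics/w1.png")
c1,C1=corners("w1",g);W=report(c1,C1)
s2=pickle.load(open("pics/w2.pkl","rb"));c2=cam("wrist",s2)
g2=[proj(c2,w) for w in W];c2,C2=corners("w2",g2);report(c2,C2)
for a,b in zip(C1,C2):print(tri(c1,a,c2,b))
E
```

```text
2.0 [549.07369046 125.67561642 231.87325849] [-4.27032612e-04  9.82804057e-01 -1.84650614e-01  3.92638013e-04] [ 5.81312787e-01 -5.83321717e-02 -1.19482397e-02 -6.99966070e-05
 -1.61602216e+00  6.18047570e-01] [-0.04669226  0.3095158  -0.00706343] 85.41884281710784 0.0
[[269.8, 130.2], [352.8, 119.0], [358.3, 175.4], [279.3, 185.7]]
[[607.7, 241.1, 50.0], [589.2, 165.6, 50.0], [537.0, 178.9, 50.0], [555.4, 254.1, 50.0]]
[53.9, 77.7, 53.8, 77.4]
[[191.0, 158.2], [271.4, 147.6], [281.0, 204.9], [204.5, 213.7]]
[[607.7, 241.1, 50.0], [589.1, 165.4, 50.0], [533.4, 179.5, 50.0], [552.7, 254.8, 50.0]]
[56.8, 78.0, 57.5, 77.7]
(array([607.73837454, 241.08284228,  50.00470069]), np.float64(0.006051601259452978))
(array([589.07922526, 165.56481014,  49.06014697]), np.float64(0.040052218539385204))
(array([535.78017188, 178.88624674,  52.21694745]), np.float64(3.5312983838373313))
(array([554.39909488, 253.76405751,  51.83954333]), np.float64(2.7020709534272456))
```

The pocket rim triangulates to about 50 mm and measures 57.5×78, so it checks. Its centre is (570.7, 210.2) and the station yaw is about −14.1°. Now to the block.

{"fn": "apply_moves", "kwargs": {"steps": [[0.33, 0.96, 0, 0, 0, 0, -1], [0.33, 0.96, 0, 0, 0, 0, -1], [0.33, 0.96, 0, 0, 0, 0, -1], [0.33, 0.96, 0, 0, 0, 0, -1], [0.33, 0.96, 0, 0, 0, 0, -1], [0.33, 0.96, 0, 0, 0, 0, -1], [0.33, 0.96, 0, 0, 0, 0, -1], [0.33, 0.96, 0, 0, 0, 0, -1], [0.33, 0.96, 0, 0, 0, 0, -1], [0.33, 0.96, 0, 0, 0, 0, -1], [0.33, 0.96, 0, 0, 0, 0, -1], [0.33, 0.96, 0, 0, 0, 0, -1], [0, 0, 0, 0, 0, 0, -1], [0, 0, 0, 0, 0, 0, -1]]}}

```text
time_s: 3.45
tool_pos: [530.2, -361.2, 230.3]
tool_rot: [-0.0, 0.983, -0.185, -0.001]
ft_force: [1.1, 0.7, 0.8]
opening: 85.6
finger_force: 0.0
```

```bash
python3 snap.py w3
```

```text
3.45 [ 530.15476925 -361.21850657  230.30462188] [-2.01861524e-04  9.82760230e-01 -1.84883110e-01 -7.24345629e-04] [-2.86931543e-01  1.51946468e-01  2.02679111e-01 -2.55976984e-04
 -1.62301098e+00  1.48580875e+00] [1.0653041  0.74153145 0.7638913 ] 85.55845993056569 0.0
```

{"fn": "apply_moves", "kwargs": {"steps": [[0, 0, 0, 0, 0, 1, -1], [0, 0, 0, 0, 0, 1, -1], [0, 0, 0, 0, 0, 1, -1], [0, 0, 0, 0, 0, 1, -1], [0, 0, 0, 0, 0, 1, -1], [0, 0, 0, 0, 0, 1, -1], [0, 0, 0, 0, 0, 1, -1], [0, 0, 0, 0, 0, 1, -1], [0, 0, 0, 0, 0, 1, -1], [0, 0, 0, 0, 0, 1, -1], [0, 0, 0, 0, 0, 1, -1], [0, 0, 0, 0, 0, 1, -1], [0, 0, 0, 0, 0, 1, -1], [0, 0, 0, 0, 0, 1, -1], [0, 0, 0, 0, 0, 0.7, -1], [0, 0, 0, 0, 0, 0, -1], [0, 0, 0, 0, 0, 0, -1]]}}

```text
time_s: 5.2
tool_pos: [530.2, -360.3, 231.7]
tool_rot: [0.0, -0.353, 0.936, -0.0]
ft_force: [-0.5, -1.1, -0.6]
opening: 85.2
finger_force: 0.0
```

```bash
python3 snap.py w4; python3 -c "
import cv2,numpy as np
cv2.imwrite('pics/w34.png',cv2.resize(np.vstack([cv2.imread('pics/w3.png')[40:340],cv2.imread('pics/w4.png')[40:340]]),None,fx=1,fy=1))"
```

```text
5.2 [ 530.20604217 -360.34784671  231.68675043] [ 2.26230062e-04 -3.53104070e-01  9.35584004e-01 -1.91255468e-04] [-2.85375668e-01  1.49015463e-01  2.01836588e-01  3.29441709e-05
 -1.62302588e+00 -5.63645250e-01] [-0.47857146 -1.10402424 -0.62514757] 85.21180669370038 0.0
```

View pics/w34.png

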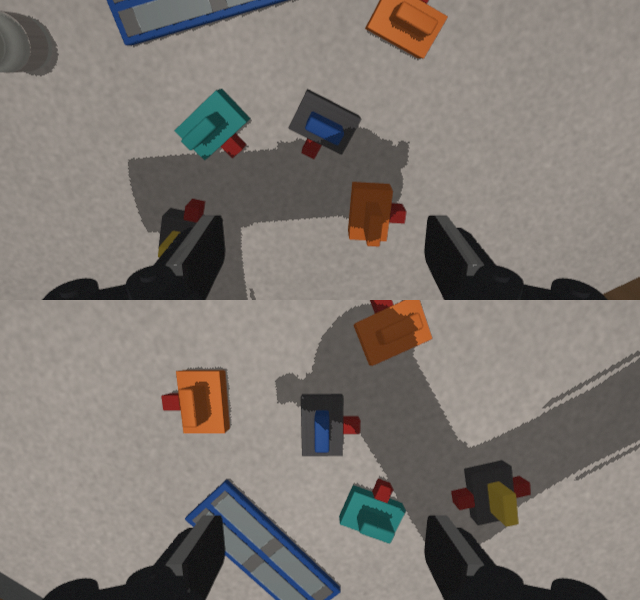

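```bash
python3 - <<'E'
from h import *
a=cv2.imread("pics/w3.png")[120:215,280:375];b=cv2.imread("pics/w4.png")[120:215,285:380]
cv2.imwrite("pics/c2.png",np.hstack([cv2.resize(x,(400,400),interpolation=0) for x in(a,b)]))
E
```

```text
(no output)
```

View pics/c2.png

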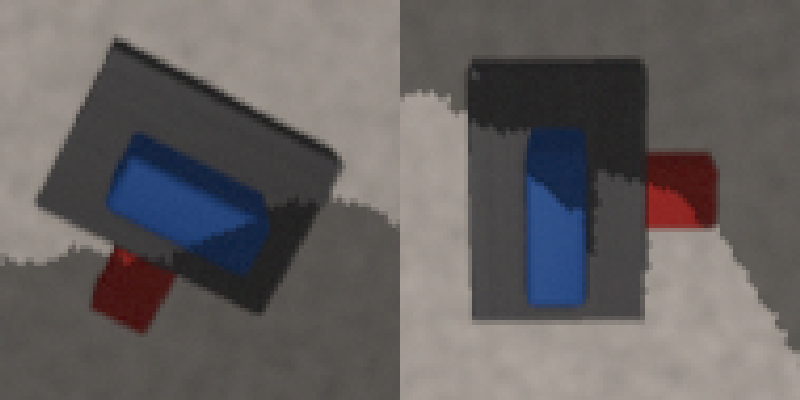

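```bash
python3 - <<'E'
from h import *
import pickle
c3,c4=[cam("wrist",pickle.load(open(f"pics/{n}.pkl","rb"))) for n in("w3","w4")]
a=lambda x,y:(280+x/4.21,120+y/4.21)
b=lambda x,y:(285+(x-400)/4.21,120+y/4.21)
for n,p,q in[("bar",a(107,207),b(587,305)),("bar",a(128,152),b(526,305)),("bar",a(250,276),b(587,152)),("body",a(36,202),b(645,320)),("body",a(262,312),b(645,64)),("body",a(116,44),b(471,320)),("body",a(340,162),b(471,64))]:
    X,e=tri(c3,p,c4,q);print(n,X.round(1),round(e,1))
B=np.array([plane(c4,b(*p),22) for p in[(471,320),(645,320),(645,64),(471,64)]]);print(B.round(1),B.mean(0));B3=np.array([plane(c3,a(*p),22) for p in[(116,44),(36,202),(262,312),(340,162)]]);print(B3.mean(0))
for Q in(B,B3):
  x=(Q[0]-Q[1])+(Q[3]-Q[2]);y=(Q[1]-Q[2])+(Q[0]-Q[3]);print("yawx",np.degrees(np.arctan2(x[1],x[0])),"yawy-90",np.degrees(np.arctan2(y[1],y[0]))-90,np.linalg.norm(x)/2,np.linalg.norm(y)/2)
T=np.array([plane(c4,b(*p),58) for p in[(526,305),(587,305)]]);print("bar end58",T, T.mean(0))
E
```

```text
bar [ 540.  -345.9   61.4] 3.8
bar [ 549.5 -355.2   59.3] 2.5
bar [ 514.  -369.4   62.1] 4.5
body [ 540.8 -325.2   25.5] 4.1
body [ 493.6 -367.3   22.5] 3.1
body [ 569.4 -358.2   27.2] 3.8
body [ 521.8 -398.7   18.8] 3.0
[[ 570.5 -355.5   22. ]
 [ 541.2 -322.2   22. ]
 [ 493.4 -365.7   22. ]
 [ 521.1 -397.3   22. ]] [ 531.55023602 -360.17074532   22.        ]
[ 531.62348324 -363.7676146    22.        ]
yawx -48.66356177154274 yawy-90 -48.762906384023395 43.18820494326251 64.65412701496822
yawx -48.13344630127573 yawy-90 -48.534395630115604 43.17396209862078 62.385850768839056
bar end58 [[ 549.65152153 -353.7122901    58.        ]
 [ 540.46733019 -343.27331173   58.        ]] [ 545.05942586 -348.49280092   58.        ]
```

The block centre is about (531.6, −361.5). Its yaw is −48.6°, the body measures 43×64 mm and the bar top is about 60 mm high, so it all fits. The tool yaw already matches, so I descend and grip.

{"fn": "apply_moves", "kwargs": {"steps": [[0, -0.045, 1, 0, 0, 0, -0.4], [0, 0, 1, 0, 0, 0, -0.4], [0, 0, 1, 0, 0, 0, -0.4], [0, 0, 0.8, 0, 0, 0, -0.4], [0, 0, 0.5, 0, 0, 0, -0.4], [0, 0, 0.4, 0, 0, 0, -0.4], [0, 0, 0.2, 0, 0, 0, -0.4], [0, 0, 0.12, 0, 0, 0, -0.4], [0, 0, 0, 0, 0, 0, -0.4], [0, 0, 0, 0, 0, 0, 1], [0, 0, 0, 0, 0, 0, 1], [0, 0, 0, 0, 0, 0, 1], [0, 0, 0, 0, 0, 0, 1], [0, 0, 0, 0, 0, 0, 1], [0, 0, 0, 0, 0, 0, 1]], "force": 40}}

```text
time_s: 6.75
tool_pos: [531.2, -363.2, 31.4]
tool_rot: [0.0, -0.351, 0.936, -0.001]
ft_force: [1.0, -0.2, 3.3]
opening: 12.9
finger_force: 40.9
```

Gripped (opening 12.9). Lift, turn to the station's yaw and carry over.

{"fn": "apply_moves", "kwargs": {"steps": [[0, 0, -0.3, 0, 0, 0, 1], [0, 0, -0.7, 0, 0, 0, 1], [0, 0, -0.9, 0, 0, 0, 1], [0, 0, -0.9, 0, 0, 0, 1], [0, 0, -0.8, 0, 0, 0, 1], [0, 0, 0, 0, 0, -0.87, 1], [0, 0, 0, 0, 0, -0.87, 1], [0, 0, 0, 0, 0, -0.87, 1], [0, 0, 0, 0, 0, -0.87, 1], [0, 0, 0, 0, 0, -0.87, 1], [0, 0, 0, 0, 0, 0, 1], [0, 0, 0, 0, 0, 0, 1]]}}

```text
time_s: 7.95
tool_pos: [530.6, -362.7, 174.3]
tool_rot: [-0.0, -0.614, 0.79, 0.0]
ft_force: [0.1, 0.7, -3.1]
opening: 13.3
finger_force: 40.0
```

{"fn": "apply_moves", "kwargs": {"steps": [[-0.4, 0.07, 0, 0, 0, 0, 1], [-0.9, 0.16, 0, 0, 0, 0, 1], [-0.95, 0.17, 0, 0, 0, 0, 1], [-0.95, 0.17, 0, 0, 0, 0, 1], [-0.95, 0.17, 0, 0, 0, 0, 1], [-0.95, 0.17, 0, 0, 0, 0, 1], [-0.95, 0.17, 0, 0, 0, 0, 1], [-0.95, 0.17, 0, 0, 0, 0, 1], [-0.95, 0.17, 0, 0, 0, 0, 1], [-0.95, 0.17, 0, 0, 0, 0, 1], [-0.95, 0.17, 0, 0, 0, 0, 1], [-0.95, 0.17, 0, 0, 0, 0, 1], [-0.95, 0.17, 0, 0, 0, 0, 1], [-0.95, 0.17, 0, 0, 0, 0, 1], [-0.95, 0.17, 0, 0, 0, 0, 1], [-0.5, 0.1, 0, 0, 0, 0, 1], [0, 0, 0, 0, 0, 0, 1], [0, 0, 0, 0, 0, 0, 1]]}}

```text
time_s: 9.75
tool_pos: [569.8, 210.9, 174.4]
tool_rot: [-0.0, -0.615, 0.789, -0.0]
ft_force: [-0.2, -0.8, -2.3]
opening: 13.2
finger_force: 40.0
```

```bash
python3 snap.py w5
```

```text
9.75 [569.79455431 210.93545032 174.36706653] [-3.74844245e-04 -6.14900388e-01  7.88604696e-01 -8.06295471e-05] [ 6.83971944e-01  6.18002704e-02  3.91867187e-03  1.45181786e-04
 -1.51366774e+00 -9.30257209e-01] [-0.21242554 -0.83163555 -2.25830392] 13.215167682283218 39.999327063560486
```

View pics/w5.png

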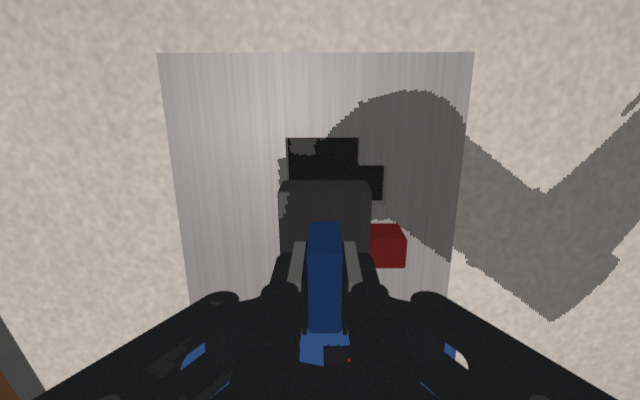

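The held block hangs level, with its tab at (388,250) on the notch side. The pocket's far edge is at row 138 and the notch end at column 384. I'll check the offsets.

```bash
python3 - <<'E'
from h import *
import pickle
s=pickle.load(open("pics/w5.pkl","rb"));c=cam("wrist",s);w=s["tool_rot"];Rm=R.from_quat([*w[1:],w[0]]).as_matrix()
f=lambda p,z:(Rm.T@(plane(c,p,z)-s["tool_pos"])).round(1)
z=s["tool_pos"][2]-31.4+22
print("body front edge L,R",f((279,191),z),f((371,191),z));print("tab top corners",f((371,238),z),f((406,238),z),f((406,267),z))
print("bar top front",f((308,224),z+36),f((341,224),z+36))
print("pocket far corners",f((287,138),50),f((358,138),50),"notch",f((384,166),50),f((384,200),50))
print("yaw toolx",np.degrees(np.arctan2(Rm[1,0],Rm[0,0])))
E
```

```text
body front edge L,R [ 28.9 -20.1   9.4] [28.9 22.2  9.4]
tab top corners [ 5.5 23.1  9.4] [ 5.5 39.9  9.4] [-10.1  41.    9.4]
bar top front [ 26.8  -5.2 -26.6] [ 26.8   6.8 -26.6]
pocket far corners [ 38.6 -28.2 124.4] [ 38.6  26.7 124.4] notch [ 16.6  47.9 124.4] [-11.6  49.3 124.4]
yaw toolx -104.11062156272274
```

The block sits at tool (−2.5, +1) and the pocket centre at (0.5, −1). I correct for that and lower to just above the rim, then go down slowly.

{"fn": "apply_moves", "kwargs": {"steps": [[0.07, -0.05, 0.5, 0, 0, 0, 1], [0, 0, 0.8, 0, 0, 0, 1], [0, 0, 0.6, 0, 0, 0, 1], [0, 0, 0.3, 0, 0, 0, 1], [0, 0, 0.1, 0, 0, 0, 1], [0, 0, 0.05, 0, 0, 0, 1], [0, 0, 0.05, 0, 0, 0, 1], [0, 0, 0.05, 0, 0, 0, 1], [0, 0, 0.05, 0, 0, 0, 1], [0, 0, 0, 0, 0, 0, 1]]}}

```text
time_s: 10.8
tool_pos: [571.4, 207.6, 74.5]
tool_rot: [-0.0, -0.615, 0.789, 0.0]
ft_force: [-0.6, 0.8, -3.3]
opening: 13.2
finger_force: 39.9
```

Already 7 mm below the rim with no contact. Continue.

{"fn": "apply_moves", "kwargs": {"steps": [[0, 0, 0.05, 0, 0, 0, 1], [0, 0, 0.05, 0, 0, 0, 1], [0, 0, 0.05, 0, 0, 0, 1], [0, 0, 0.03, 0, 0, 0, 1], [0, 0, 0.02, 0, 0, 0, 1], [0, 0, 0, 0, 0, 0, 1]]}}

```text
time_s: 11.4
tool_pos: [571.4, 207.6, 66.3]
tool_rot: [-0.0, -0.615, 0.789, -0.0]
ft_force: [-1.2, -0.2, -2.2]
opening: 13.4
finger_force: 40.0
```

{"fn": "apply_moves", "kwargs": {"steps": [[0, 0, 0.02, 0, 0, 0, 1], [0, 0, 0.02, 0, 0, 0, 1], [0, 0, 0, 0, 0, 0, 1]]}}

```text
time_s: 11.7
tool_pos: [571.6, 207.6, 65.4]
tool_rot: [0.0, -0.615, 0.789, -0.0]
ft_force: [-0.9, -0.5, -0.1]
opening: 13.6
finger_force: 40.3
```

{"fn": "apply_moves", "kwargs": {"steps": [[0, 0, 0.02, 0, 0, 0, 1], [0, 0, 0.02, 0, 0, 0, 1], [0, 0, 0, 0, 0, 0, 1]]}}

```text
time_s: 12.0
tool_pos: [571.7, 207.6, 65.3]
tool_rot: [0.0, -0.615, 0.788, -0.0]
ft_force: [-5.1, -1.9, 7.8]
opening: 13.6
finger_force: 41.5
```

Contact at TCP z 65.3, where 65.4 was predicted for fully home. Let go, rise and look.

{"fn": "apply_moves", "kwargs": {"steps": [[0, 0, -0.03, 0, 0, 0, 0.3], [0, 0, 0, 0, 0, 0, -0.2], [0, 0, 0, 0, 0, 0, -0.4], [0, 0, 0, 0, 0, 0, -0.4], [0, 0, 0, 0, 0, 0, -0.4], [0, 0, -0.3, 0, 0, 0, -0.4], [0, 0, -0.6, 0, 0, 0, -0.4], [0, 0, -0.9, 0, 0, 0, -0.4], [0, 0, -0.9, 0, 0, 0, -0.4], [0, 0, -0.9, 0, 0, 0, -0.4], [0, 0, -0.6, 0, 0, 0, -0.4], [0, 0, 0, 0, 0, 0, -0.4], [0, 0, 0, 0, 0, 0, -0.4]]}}

```text
time_s: 13.3
tool_pos: [571.6, 207.8, 233.6]
tool_rot: [0.001, -0.615, 0.789, 0.0]
ft_force: [-0.4, -0.1, -1.2]
opening: 59.9
finger_force: 0.0
```

```bash
python3 snap.py w6; python3 - <<'E'
from h import *
s=ctrl.camera("side");t=ctrl.camera("top");w=cv2.imread("pics/w6.png")
cv2.imwrite("pics/side6.png",s);cv2.imwrite("pics/top6.png",t)
cv2.imwrite("pics/c6.png",np.vstack([cv2.resize(w[60:320,160:480],(640,420),interpolation=3)[:, :], np.hstack([cv2.resize(s[270:370,170:300],(234,180),interpolation=3),cv2.resize(t[100:290,40:470],(406,180))])]))
E
```

```text
13.3 [571.5686622  207.77954234 233.62131822] [ 8.79810490e-04 -6.14961836e-01  7.88556378e-01  7.47253784e-05] [ 6.77606227e-01  6.06184274e-02  1.10293134e-01 -1.22708636e-04
 -1.61870934e+00 -9.23732796e-01] [-0.42038098 -0.0929345  -1.22212545] 59.908270303005914 0.0
```

View pics/c6.png

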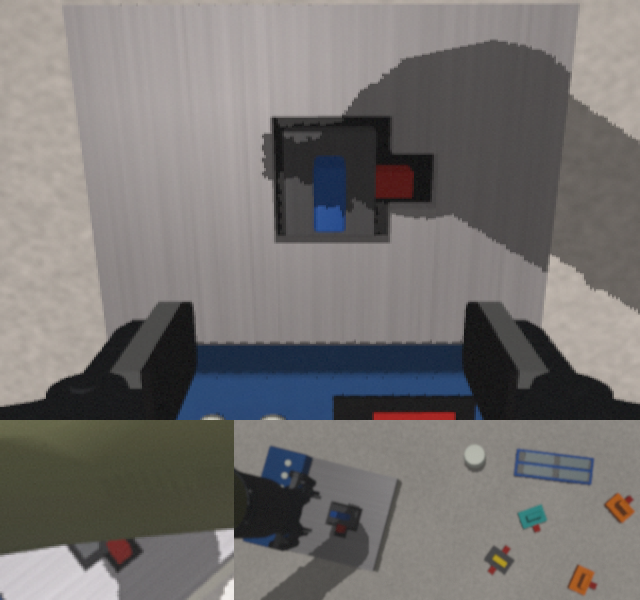

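The block lies in the pocket with its tab in the notch, and there is a black gap all round it. The bystanders have not moved. I step aside and check the height and flatness from a second view.

{"fn": "apply_moves", "kwargs": {"steps": [[-0.5, 0, 0, 0, 0, 0, -0.4], [-0.5, 0, 0, 0, 0, 0, -0.4], [-0.5, 0, 0, 0, 0, 0, -0.4], [-0.25, 0, 0, 0, 0, 0, -0.4], [0, 0, 0, 0, 0, 0, -0.4], [0, 0, 0, 0, 0, 0, -0.4]]}}

```text
time_s: 14.05
tool_pos: [588.4, 275.1, 232.0]
tool_rot: [-0.001, -0.615, 0.789, -0.0]
ft_force: [-0.5, -0.4, -0.4]
opening: 59.8
finger_force: 0.0
```

```bash
python3 snap.py w7; python3 - <<'E'
from h import *
a=cv2.imread("pics/w6.png")[125:220,285:385];b=cv2.imread("pics/w7.png")
c=b[150:310,260:420] if 0 else b[125:325,270:400]
cv2.imwrite("pics/c7.png",np.hstack([cv2.resize(a,(400,380),interpolation=3),cv2.resize(c,(390,600),interpolation=3)[:380]]))
E
```

```text
14.05 [588.35106002 275.06582466 232.03274063] [-5.36355551e-04 -6.14993406e-01  7.88532055e-01 -1.46982104e-04] [ 7.44811132e-01  1.73069220e-01  2.29258505e-01  2.04975044e-04
 -1.62807888e+00 -9.90840386e-01] [-0.49882712 -0.42116055 -0.43555346] 59.84964202801322 0.0
```

View pics/c7.png

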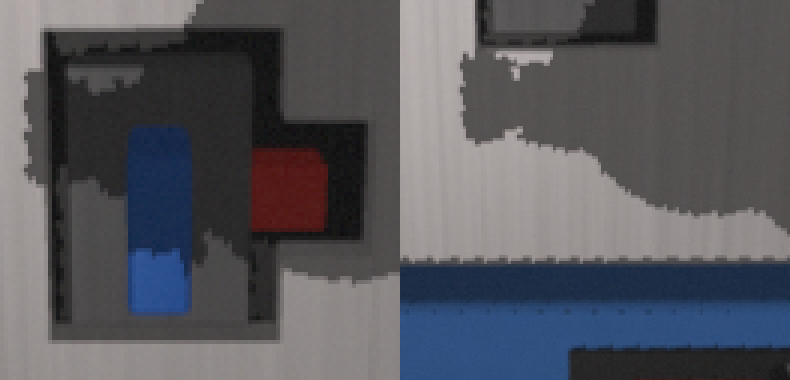

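```bash
python3 - <<'E'
from h import *
import pickle
c6,c7=[cam("wrist",pickle.load(open(f"pics/{n}.pkl","rb"))) for n in("w6","w7")]
i6,i7=cv2.imread("pics/w6.png"),cv2.imread("pics/w7.png")
for nm,lo,hi in(("bar",(105,100,40),(130,255,255)),("tab",(0,100,40),(8,255,255))):
    r=[]
    for im,box in((i6,(285,120,400,215)),(i7,(250,30,420,150))):
        m,bl=blobs(im,lo,hi,60,box);print(nm,bl)
        x,y,w,h,_=max(bl,key=lambda v:v[1][4])[1];r.append([(x,y+h),(x+w,y+h)])
    for p,q in zip(*r):X,e=tri(c6,p,c7,q);print(nm,"lower edge corner",X.round(1),round(e,2))
f=lambda x,y:(285+x/4,125+y/4)
B=np.array([plane(c6,f(*p),56) for p in[(66,62),(249,58),(250,322),(70,322)]])
print(B.round(1),B.mean(0),[np.linalg.norm(B[i]-B[i-1]).round(1) for i in range(4)])
e=B[1]-B[2]+B[0]-B[3];print("tool-x dir yaw",np.degrees(np.arctan2(e[1],e[0])))
E
```

```text
bar [(array([324.4, 179.8]), [316, 156, 17, 48, 752])]
bar [(array([324. ,  99.9]), [316, 77, 17, 47, 791])]
bar lower edge corner [583.  227.   90.4] 0.87
bar lower edge corner [569.  230.5  90.3] 0.19
tab [(array([356.7, 172.2]), [348, 162, 19, 21, 375])]
tab [(array([358.5,  99.4]), [349, 90, 21, 20, 401])]
tab lower edge corner [551.9 225.2  53.5] 0.17
tab lower edge corner [533.7 229.8  53.6] 0.47
[[584.5 174.3  56. ]
 [543.1 183.7  56. ]
 [557.4 246.7  56. ]
 [600.3 235.9  56. ]] [571.32904647 210.16632372  56.        ] [np.float64(63.6), np.float64(42.5), np.float64(64.6), np.float64(44.2)]
tool-x dir yaw -103.57290679470452
```

Bar top is 90 mm and level, where 92 is expected. Tab top is 54 mm, where 56 is expected. The centre is (571.3, 210.2) against the pocket at (570.7, 210.2). The block is flat and home, so I hand in.

```bash
python3 -c "
from workcell import ctrl
print(ctrl.sign_off())"
```

```text
the job is handed in; nothing more can be done
None
```

The single-tab block with the blue grip is in the pocket with its tab in the notch, measuring flat on the floor and within about 1 mm of centre; it is released, the two-tabbed block, tray and jar look unmoved in the last top view, and the job was handed in at about 14 s (no verdict shown).

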